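# Clear the jam jar and lower the bread bin's fall front

### The job

Open the bread bin so that the bread can go in. Its wooden front flap folds down onto the space where the jam jar is now standing, so first set the jar upright on the worktop to one side of the bin's front, wholly clear of the flap's path; then take the flap by its tongue and bring it all the way down, and let go. The pepper mill and spice jars on top of the bin, and the tub on the worktop, stay standing where they are.

Things in the scene. Friction and masses are not known exactly. Their poses are not given: they have to be found in the camera images.
- bread_bin: compact bread bin: white steel box, wooden front flap; fixed; 320 wide (its y) x 130 deep (its x), roof 150 mm high. Origin: centre of its underside, on the worktop; the front faces its -x. A mill and two spice jars stand along the roof's front edge, just behind the tongue: a gripper upright over the tongue would strike them, so tilt it 25 to 45 degrees, wrist towards the robot.
- flap (a joint): hinge at the flap's lower edge, axis along the bin's y: 0 = shut (upright), grows as the top comes forwards and down; stop at 1.47 rad, nearly level. Starts shut or up to 0.06 ajar. Board 320 wide, 14 thick, from 28 to 152 mm above the worktop when shut. Hinge friction (3 to 5 N at the tongue) holds it at any angle; no catch. Once down it reaches 238 mm in front of the bin's origin.
- flap_hinge (a point): point on the flap's hinge axis at mid-width: 73 mm in front of the bin's origin (bin's -x) and 36 mm above the worktop. Axes as the bin's.
- tongue (a point): grip point of the wooden tongue rising from the middle of the flap's top edge: 40 mm wide (y), 10 thick, leaning 15 degrees forwards, rounded tip 49 mm above the board. The point is 20 mm below the tip; shut, it is 9 mm in front of and 146 mm above the hinge axis; fully down, 42 mm above the worktop. Pinch across the 40 mm; it can turn between the pads. Axes turn with the flap.
- jam_jar: jam jar of clear glass with a yellow metal lid, 60 (its x) x 68 (its y) x 86 mm tall, about 280 g, lid 61 mm across at 76 to 86 mm. Origin: centre of its underside. It starts upright on the worktop in front of the bin, where the flap would strike it, its x roughly along the bin's y.
- mill: dark wooden pepper mill, 58 mm across, 170 mm tall, standing on the bin's roof near its front edge. Origin: centre of its underside. Leave it where it is.
- herb_jar: glass spice jar with a black cap, round, 41 mm across and 105 mm tall, standing on the bread bin's roof near its front edge. Origin: centre of its underside. Leave it where it is.
- spice_jar: glass spice jar with a black cap, round, 41 mm across and 105 mm tall, standing on the bread bin's roof near its front edge. Origin: centre of its underside. Leave it where it is.
- tub: white plastic tub with red cherries, 72 mm across, 71 mm tall, on the worktop to the left. Origin: centre of its underside. Leave it where it is.
Mind the look-alikes: they are no part of the job. Leave any green look-alike of the jam_jar alone.

How it is judged:
By the outcome, as a careful person would: the job done as asked, in the order asked, and still so for the second after the job is handed in, with the robot touching nothing.
It also fails if it takes over 56 s, if anything falls off the work surface, if the arm or the gripper's body presses on something with over 40 N, if the wrist force passes 120 N, or if a joint passes its speed limit or range.

### The arm

A 6-joint arm with a two-finger parallel gripper is mounted at the origin on a cart in front of the work surface, level with it; the furniture and walls round the work are solid. World frame = base frame: x ahead of the robot, y to its left, z up, the work surface at z = 0. Lengths are in m, angles in rad, forces in N, time in s.
With the tool pointing down it reaches from about 0.325 to 0.9 m from the base axis. Payload 3.5 kg.
Tool frame: the origin (TCP) lies on the front face of the gripper's body, between the roots of the fingers; the fingertips stand 73 mm ahead of it and the grasp point (between the pads) lies 54 mm ahead of it; z points along the fingers, y is the line along which they close (so a half turn about z gives the same grasp; the last joint's range is limited). The gripper opens to 85 mm and grips with 20 to 120 N. Pads are 22 mm wide; open, the fingers measure 114 mm over their backs; the gripper's body (76 mm by 85 mm) begins 54 mm behind the grasp point. The pads swing forward as they close: fully open they stand 13 mm farther back than shut.
Start: joints at [1.177, 0.276, -0.026, 1.268, 0, 1.467], TCP at [0.179, 0.599, 0.304] pointing down, gripper open.
Joint ranges: [-3.12, 3.12], [-0.85, 1.88], [-1.08, 1.24], [-1.95, 2.15], [-1.57, 1.53], [-3.14, 3.14]. Speed limits (rad/s): [2.57, 2.57, 3.14, 3.14, 3.14, 3.14].

### API

Orientations are given as a 3x3 rotation matrix whose columns are the frame's x, y, z axes.
In Python, from station import bot gives the robot as it stands.
- The arm moves only by the tool send_rows, never from a script. Its argument "steps" is a list of rows, each a list of 6 numbers: the shift along the tool's x, y, z in units of 30 mm (1.0 is 30 mm), then the turn, a rotation vector about the tool's x, y, z in units of 6 degrees (1.0 is 6 degrees). In form: [[dx, dy, dz, ax, ay, az], ...]. A call has 1 to 12 rows; each row shifts and turns the commanded pose from where the row before left it, along the tool's axes as they then stand; what a row does not reach is not made up. A row lasts 1/12 s, in which the tool goes at most 41.7 mm and 7.16 degrees, less where a joint would pass 70% of its speed; a pose out of reach is approached as far as the arm can. A call is refused whole if a number of a shift passes 1 or a number of a turn 1, either way. A call with a gripper value outside its range is refused whole. "grip" is the finger opening in mm, from 0 to 85.4, set as the call begins (left out, the last holds). The fingers move at their own pace and stop on an object; "force" is the grip in N (left out, the last holds). Time passes only in rows, so rows that do not move let the fingers close. It gives the time, the measured TCP pose, the force, the opening and the grip force at its end, in the units of the state.
- bot.get_state(): the state, without advancing time (a new reading comes with each control period).
- bot.capture(name): name is "scene" or "top" or "wrist"; returns the picture (420x560x3 uint8, blue, green, red); there is no depth.
- bot.camera_info(name): a dict with "fx", "fy", "cx", "cy" (pixels), "R" (3x3) and "t" (3): a world point X has camera coordinates R X + t; the wrist camera has in their place "T_tool_cam" (4x4, takes a point from camera to tool coordinates, whose origin is the TCP and whose axes are the flange's). Camera axes: x right, y down, z forward; pixel columns grow to the right and rows downward; lengths in m; the calibration is good to about 2 mm. A picture is of the moment at which its call begins: read the wrist's pose just before it. camera_info takes no time and is no camera call.
- bot.hand_in(): hands the job in; it is judged then, once.
The state is a dict: "time_s": time; "joint_positions": joint angles; "qvel": joint speeds; "tau": joint torques, N m; "eef_pos": TCP position; "eef_rot": TCP orientation; "wrist_force": force on the tool from outside, world axes, zero at the start; "ft_torque": the same for the moment, N m; "opening": opening from 0.0 (shut) to 1.0 (fully open); "grasp_force": force on a finger pad.
Only numpy, scipy, OpenCV 4.12 (cv2) and the standard library are available. Lean on these libraries where they do the work, as an engineer would, in place of code of your own. Each camera call takes 0.05 s, during which the arm holds its last target. There are 200 camera calls.

## Working session

There is one attempt and no reset: what is moved stays moved. The work goes in short steps, Python scripts to look and compute and a tool call to move; the robot and the scene stay as the last step left them, time stands still between calls to the robot, and variables do not carry over. Pictures are saved under pics/ and viewed, at most 10 in all, crops included, and the job is handed in when it is done.

Besides the shell and the picture viewer there is one more tool, called after "Call:" as a command line: name --pt "numbers of a row" for each row, then --argument value for the rest. send_rows: Moves the arm, as the interface text tells. Its arguments: {"type":"object","properties":{"steps":{"type":"array","items":{"type":"array","items":{"type":"number"}}},"grip":{"type":"number"},"force":{"type":"number"}},"required":["steps"]}

```bash
ls; mkdir -p pics
python3 - <<'E'
from station import bot
import cv2, numpy as np
s=bot.get_state(); print(s['time_s'],s['eef_pos'],np.round(s['eef_rot'],3).tolist(),s['opening'])
for n in ("scene","top"):
    cv2.imwrite(f"pics/{n}1.png",bot.capture(n)); c=bot.camera_info(n); print(n,{k:np.round(v,4).tolist() for k,v in c.items()})
print(np.round(bot.camera_info("wrist")["T_tool_cam"],4).tolist())
E
```

```text
pics
0.0 [0.1789763  0.59816983 0.30275729] [[-0.958, 0.287, -0.001], [0.287, 0.958, -0.002], [0.0, -0.002, -1.0]] 1.0017595287700636
scene {'fx': 389.9804, 'fy': 389.9804, 'cx': 279.4971, 'cy': 216.929, 'R': [[0.9065, -0.4219, 0.0132], [-0.2821, -0.6288, -0.7246], [0.3141, 0.6532, -0.689]], 't': [-0.4327, 0.3642, 0.8721]}
top {'fx': 473.664, 'fy': 473.664, 'cx': 287.8739, 'cy': 204.3252, 'R': [[-0.1081, -0.9941, -0.0062], [-0.9731, 0.1071, -0.2039], [0.2034, -0.016, -0.979]], 't': [0.2138, 0.5513, 1.3625]}
[[0.0007, -0.957, -0.2901, 0.074], [1.0, 0.0009, -0.0006, 0.0003], [0.0008, -0.2901, 0.957, -0.0703], [0.0, 0.0, 0.0, 1.0]]
```

View pics/scene1.png

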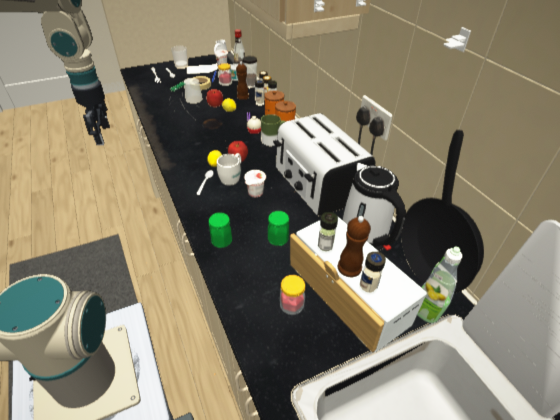

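View pics/top1.png

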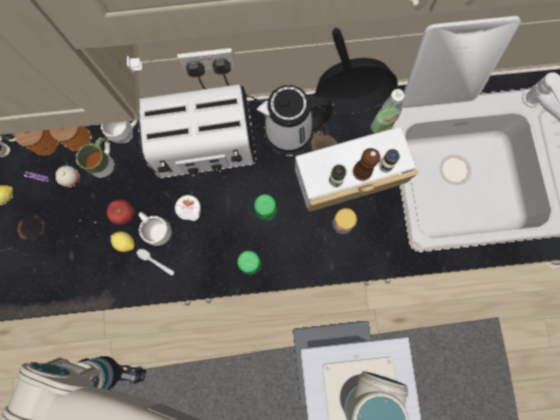

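The scene view shows the bin at about (355,275) with the jam jar in front at (292,295). The top view has the bin at (355,168), the jar at (345,220) and two green look-alikes at (265,207) and (248,262). I'll zoom in next for the corners.

```bash
cat > h.py <<'E'
from station import bot
import cv2, numpy as np
def ray(n,uv,st=None):
    c=bot.camera_info(n); d=np.array([(uv[0]-c['cx'])/c['fx'],(uv[1]-c['cy'])/c['fy'],1.])
    if n=="wrist":
        T=c['T_tool_cam']; R=np.array(st['eef_rot']); p=np.array(st['eef_pos'])
        return p+R@T[:3,3], R@T[:3,:3]@d
    R=np.array(c['R']); return -R.T@np.array(c['t']), R.T@d
def onz(n,uv,z,st=None):
    o,d=ray(n,uv,st); return o+d*(z-o[2])/d[2]
def proj(n,X):
    c=bot.camera_info(n); q=np.array(c['R'])@X+np.array(c['t']); return [c['fx']*q[0]/q[2]+c['cx'],c['fy']*q[1]/q[2]+c['cy']]
def blob(im,lo,hi,box):
    x0,y0,x1,y1=box; h=cv2.cvtColor(im[y0:y1,x0:x1],cv2.COLOR_BGR2HSV)
    m=cv2.inRange(h,lo,hi); n,l,s,c=cv2.connectedComponentsWithStats(m); 
    k=1+np.argmax(s[1:,4]); x,y,w,hh,a=s[k]; return c[k]+[x0,y0],(x+x0,y+y0,w,hh,a),(l==k)
E
python3 - <<'E'
from h import *
t=cv2.imread("pics/top1.png"); s=cv2.imread("pics/scene1.png")
a=cv2.resize(t[120:250,285:425],None,fx=4,fy=4,interpolation=cv2.INTER_CUBIC)
cv2.imwrite("pics/topcrop.png",a)
c,b,_=blob(t,(20,120,120),(35,255,255),(320,195,370,240)); print("lid top",c,b,onz("top",c,.086))
c,b,_=blob(s,(20,120,120),(35,255,255),(270,270,315,320)); print("lid scene",c,b,onz("scene",c,.086))
c,b,m=blob(t,(0,0,170),(180,60,255),(290,125,420,200)); print("roof",b)
k=cv2.findContours(m.astype('uint8'),0,2)[0][0]; h=cv2.convexHull(k)
q=cv2.approxPolyDP(h,4,True)[:,0]+[290,125]; print([(p.tolist(),np.round(onz("top",p,.15),3).tolist()) for p in q])
for box in [(245,190,285,225),(230,245,270,280)]:
    c,b,_=blob(t,(45,120,60),(75,255,255),box); print("green",c,b,onz("top",c,.08))
E
```

```text
lid top [345.78470255 218.13031161] (np.int32(335), np.int32(208), np.int32(22), np.int32(21), np.int32(353)) [ 0.50595479 -0.01038221  0.086     ]
lid scene [292.58508159 285.10955711] (np.int32(281), np.int32(275), np.int32(24), np.int32(22), np.int32(429)) [ 0.50515946 -0.01401012  0.086     ]
roof (np.int32(296), np.int32(125), np.int32(124), np.int32(75), np.int32(4567))
[([411, 125], [0.746, -0.226, 0.15]), ([419, 140], [0.699, -0.241, 0.15]), ([419, 199], [0.527, -0.213, 0.15]), ([308, 198], [0.564, 0.096, 0.15]), ([297, 156], [0.689, 0.113, 0.15]), ([394, 125], [0.752, -0.177, 0.15])]
green [265.18377088 206.81622912] (np.int32(255), np.int32(194), np.int32(21), np.int32(26), np.int32(419)) [0.5664224  0.22022972 0.08      ]
green [249.75336323 263.367713  ] (np.int32(237), np.int32(251), np.int32(24), np.int32(23), np.int32(223)) [0.40611872 0.28068775 0.08      ]
```

View pics/topcrop.png

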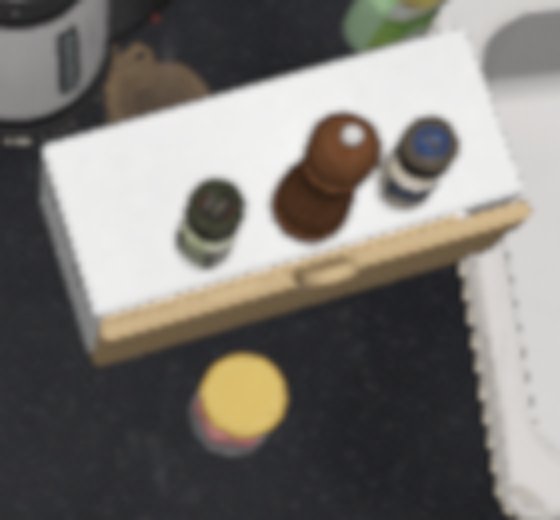

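The crop shows the roof corners and the tongue at (327,268). The herb jar, mill and spice jar stand along the roof's front edge. The lid is centred at (243,394).

Run:
```python
from h import *
P=lambda x,y,z: onz("top",(x/4+285-.4,y/4+120-.4),z)
bl=P(42,147,.15); br=P(462,32,.15); fl=P(97,341,.150); fr=P(530,212,.150)
print("bl,br,fl,fr",*[np.round(v,4) for v in (bl,br,fl,fr)], np.linalg.norm(bl-br),np.linalg.norm(fl-fr),np.linalg.norm(bl-fl))
u1=(bl-br)/np.linalg.norm(bl-br); u2=(fl-fr)/np.linalg.norm(fl-fr)
yaw1,yaw2=[np.arctan2(-u[0],u[1]) for u in (u1,u2)]; print(np.degrees([yaw1,yaw2]))
yaw=yaw1; ux=np.array([np.cos(yaw),np.sin(yaw)]); uy=np.array([-ux[1],ux[0]])
o=(bl+br)[:2]/2-.065*ux; o2=(fl+fr)[:2]/2+.08*ux; print("origin",o,o2)
B=lambda p:(np.round([(p[:2]-o)@ux,(p[:2]-o)@uy],3))
print("tongue tip",B(P(327,266,.225)),B(P(327,266,.19)))
print("jar",B(np.array([.506,-.011])),"greens",B(np.array([.566,.220])),B(np.array([.406,.281])))
for n,p,z in (("herb",(216,205),.255),("mill",(345,145),.32),("spice",(432,138),.255)): print(n,B(P(*p,z)))
t=cv2.imread("pics/top1.png")
w=cv2.inRange(cv2.cvtColor(t,cv2.COLOR_BGR2HSV),(0,0,150),(180,60,255))
print("tub", onz("top",(188,208),.071))
# projected check in scene
sc=cv2.imread("pics/scene1.png")
for x,y,z in [(-.08,.16,.152),(-.08,-.16,.152),(-.065,.16,.15),(.065,.16,.15),(.065,-.16,.15),(-.08,.16,.028),(-.08,-.16,.028),(-.082,0,.182),(-.238,.16,.03),(-.238,-.16,.03)]:
    X=np.r_[o+x*ux+y*uy,z]; u,v=proj("scene",X); cv2.circle(sc,(round(u*4),round(v*4)),6,(255,0,255),-1,shift=2) if 0 else cv2.drawMarker(sc,(round(u),round(v)),(255,0,255),0,5)
cv2.imwrite("pics/chk.png",cv2.resize(sc[190:360,200:440],None,fx=3.3,fy=3.3,interpolation=cv2.INTER_CUBIC))
```

```text
bl,br,fl,fr [0.689  0.1184 0.15  ] [ 0.7418 -0.193   0.15  ] [0.5441 0.0959 0.15  ] [ 0.6032 -0.2197  0.15  ] 0.3158368714162669 0.3211639709842789 0.14663367569849808
[ 9.62273989 10.60850006]
origin [ 0.65132403 -0.04813769] [ 0.65254845 -0.04851919]
tongue tip [-0.089  0.006] [-0.082 -0.002]
jar [-0.137  0.061] greens [-0.039  0.279] [-0.187  0.366]
herb [-0.036  0.07 ]
mill [-0.037 -0.007]
spice [-0.031 -0.08 ]
tub [0.58978346 0.44864491 0.071     ]
```

View pics/chk.png

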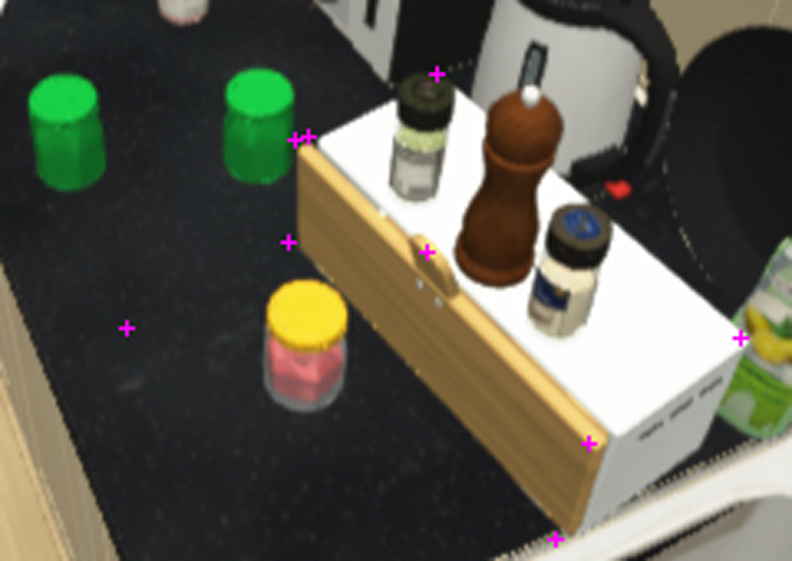

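The projected model sits within about 3 px of the real bin in the scene view, so the bin pose is good to a few mm. The left side, between the bin and the green jars, is free for the jar. I'll move to a spot above the jar.

```bash
cat >> h.py <<'E'
from scipy.spatial.transform import Rotation as Ro
def aim(yaw,tilt):   # tool y along bin y, z down and forward by tilt
    y=np.array([-np.sin(yaw),np.cos(yaw),0]); z=np.array([np.sin(tilt)*np.cos(yaw),np.sin(tilt)*np.sin(yaw),-np.cos(tilt)])
    return np.c_[np.cross(y,z),y,z]
def rows(p,R=None,mm=22,deg=5,st=None,nmin=1):
    s=st or bot.get_state(); R0=np.array(s['eef_rot']); p0=np.array(s['eef_pos']); 
    d=R0.T@(np.array(p)-p0)/.03; n=max(nmin,int(np.ceil(np.linalg.norm(d)*30/mm))); print("shift x%d"%n,np.round(d/n,3).tolist())
    if R is not None:
        r=np.degrees(Ro.from_matrix(R0.T@R).as_rotvec())/6; n=int(np.ceil(np.linalg.norm(r)*6/deg)); print("turn x%d"%n,np.round(r/n,3).tolist())
E
python3 - <<'E'
from h import *
rows([.385,-.02,.29],aim(np.radians(10),np.radians(20)),mm=26)
E
```

```text
shift x26 [-0.48, -0.684, 0.018]
turn x7 [-0.113, -0.469, -0.628]
```

Call:
send_rows --pt "-0.48 -0.684 0.018 0 0 0" --pt "-0.48 -0.684 0.018 0 0 0" --pt "-0.48 -0.684 0.018 0 0 0" --pt "-0.48 -0.684 0.018 0 0 0" --pt "-0.48 -0.684 0.018 0 0 0" --pt "-0.48 -0.684 0.018 0 0 0" --pt "-0.48 -0.684 0.018 0 0 0" --pt "-0.48 -0.684 0.018 0 0 0" --pt "-0.48 -0.684 0.018 0 0 0" --pt "-0.48 -0.684 0.018 0 0 0" --pt "-0.48 -0.684 0.018 0 0 0" --pt "-0.48 -0.684 0.018 0 0 0" --grip 85

```text
time_s: 1.1
eef_pos: [0.274, 0.3119, 0.297]
eef_rot: [[-0.958, 0.286, -0.001], [0.286, 0.958, -0.001], [0.0, -0.001, -1.0]]
wrist_force: [0.3, -0.7, 0.6]
opening: 0.996
grasp_force: 0.0
```

Call:
send_rows --pt "-0.48 -0.684 0.018 0 0 0" --pt "-0.48 -0.684 0.018 0 0 0" --pt "-0.48 -0.684 0.018 0 0 0" --pt "-0.48 -0.684 0.018 0 0 0" --pt "-0.48 -0.684 0.018 0 0 0" --pt "-0.48 -0.684 0.018 0 0 0" --pt "-0.48 -0.684 0.018 0 0 0" --pt "-0.48 -0.684 0.018 0 0 0" --pt "-0.48 -0.684 0.018 0 0 0" --pt "-0.48 -0.684 0.018 0 0 0" --pt "-0.48 -0.684 0.018 0 0 0" --pt "-0.48 -0.684 0.018 0 0 0"

```text
time_s: 2.1
eef_pos: [0.3689, 0.0267, 0.2906]
eef_rot: [[-0.958, 0.287, -0.0], [0.287, 0.958, 0.0], [0.0, -0.0, -1.0]]
wrist_force: [0.7, 0.3, -0.2]
opening: 0.998
grasp_force: 0.0
```

Call:
send_rows --pt "-0.48 -0.684 0.018 0 0 0" --pt "-0.48 -0.684 0.018 0 0 0" --pt "0 0 0 -0.113 -0.469 -0.628" --pt "0 0 0 -0.113 -0.469 -0.628" --pt "0 0 0 -0.113 -0.469 -0.628" --pt "0 0 0 -0.113 -0.469 -0.628" --pt "0 0 0 -0.113 -0.469 -0.628" --pt "0 0 0 -0.113 -0.469 -0.628" --pt "0 0 0 -0.113 -0.469 -0.628" --pt "0 0 0 0 0 0" --pt "0 0 0 0 0 0"

```text
time_s: 3.02
eef_pos: [0.3841, -0.0198, 0.2893]
eef_rot: [[-0.926, -0.171, 0.336], [-0.16, 0.985, 0.06], [-0.342, 0.002, -0.94]]
wrist_force: [-0.4, 0.5, 0.7]
opening: 0.996
grasp_force: 0.0
```

Run:
```python
from h import *
s=bot.get_state(); w=bot.capture("wrist"); cv2.imwrite("pics/w1.png",w); np.save("w1.npy",s,allow_pickle=True)
print(s['time_s'],s['eef_pos'],np.round(s['eef_rot'],3).tolist(),np.round(s['joint_positions'],2))
```

```text
3.0167 [ 0.38406477 -0.01977349  0.28933938] [[-0.926, -0.171, 0.336], [-0.16, 0.985, 0.06], [-0.342, 0.002, -0.94]] [-0.31 -0.36 -0.7   0.92  0.16 -0.46]
```

View pics/w1.png

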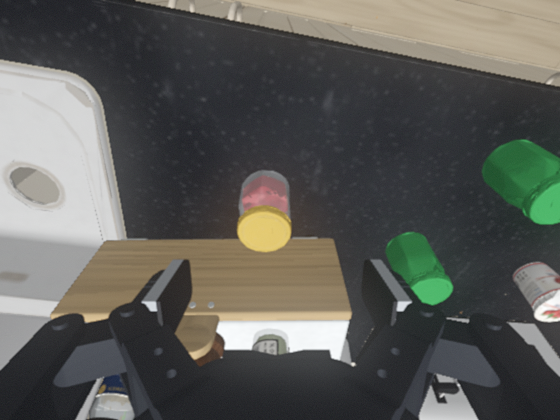

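The wrist view shows the jar lid at (264,229) with its base towards (265,185). The flap's lower corners are at (105,240) and (333,238), its top corners at (60,315) and (350,313), and the tongue is at about (200,335).

Run:
```python
from h import *
s=np.load("w1.npy",allow_pickle=True).item(); w=cv2.imread("pics/w1.png")
c,b,m=blob(w,(18,120,120),(35,255,255),(225,190,310,260)); k=max(cv2.findContours(m.astype('uint8'),0,2)[0],key=len)
print("lid",c,b,onz("wrist",c,.084,s), cv2.fitEllipse(k))
O=np.array([.6515,-.0495])
for yd in (9.6,10.1):
    y=np.radians(yd); ux=np.array([np.cos(y),np.sin(y)]); uy=np.array([-ux[1],ux[0]])
    B=lambda p:np.round([(p[:2]-O)@ux,(p[:2]-O)@uy],4)
    for n,p,z in (("TL",(350,314),.152),("TR",(55,316),.152),("bl",(334,238),.028),("br",(104,240),.028),("jar",c,.084)):
        X=onz("wrist",p,z,s); print(n,np.round(X,4),B(X))
g=cv2.inRange(cv2.cvtColor(w,cv2.COLOR_BGR2HSV),(8,70,90),(20,200,255))[300:370,150:260]
r=cv2.resize(w[225:375,40:370],None,fx=2.4,fy=2.4); cv2.imwrite("pics/w1c.png",r)
print(rows.__name__)
```

```text
lid [263.91320961 228.29912664] (np.int32(237), np.int32(206), np.int32(55), np.int32(46), np.int32(1832)) [ 0.50291556 -0.01237219  0.084     ] ((38.82793426513672, 38.48000717163086), (45.53599548339844, 54.425315856933594), 91.92329406738281)
TL [0.5455 0.0866 0.152 ] [-0.0818  0.1519]
TR [ 0.6011 -0.216   0.152 ] [-0.0775 -0.1558]
bl [0.5519 0.0917 0.028 ] [-0.0747  0.1559]
br [ 0.6103 -0.2243  0.028 ] [-0.0698 -0.1654]
jar [ 0.5029 -0.0124  0.084 ] [-0.1403  0.0614]
TL [0.5455 0.0866 0.152 ] [-0.0805  0.1526]
TR [ 0.6011 -0.216   0.152 ] [-0.0789 -0.1551]
bl [0.5519 0.0917 0.028 ] [-0.0733  0.1565]
br [ 0.6103 -0.2243  0.028 ] [-0.0712 -0.1648]
jar [ 0.5029 -0.0124  0.084 ] [-0.1398  0.0626]
rows
```

View pics/w1c.png

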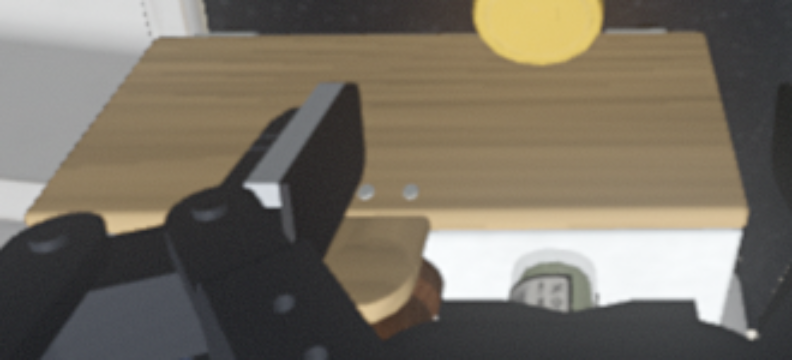

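Run:
```python
from h import *
s=bot.get_state(); R=np.array(s['eef_rot']); z=R[:,2]
G=np.array([.5045,-.0125,.054]); p=G-.050*z
print(p); rows(p-.11*z,mm=15); print("then z 110mm")
```

```text
[ 0.4876572  -0.01551714  0.10098103]
shift x8 [-0.131, -0.058, 0.426]
then z 110mm
```

Call:
send_rows --pt "-0.131 -0.058 0.426 0 0 0" --pt "-0.131 -0.058 0.426 0 0 0" --pt "-0.131 -0.058 0.426 0 0 0" --pt "-0.131 -0.058 0.426 0 0 0" --pt "-0.131 -0.058 0.426 0 0 0" --pt "-0.131 -0.058 0.426 0 0 0" --pt "-0.131 -0.058 0.426 0 0 0" --pt "-0.131 -0.058 0.426 0 0 0" --pt "0 0 0 0 0 0" --pt "0 0 0 0 0 0"

```text
time_s: 3.9
eef_pos: [0.451, -0.0218, 0.2039]
eef_rot: [[-0.926, -0.174, 0.335], [-0.162, 0.985, 0.061], [-0.341, 0.002, -0.94]]
wrist_force: [0.1, 0.7, -0.6]
opening: 0.994
grasp_force: 0.0
```

Run:
```python
from h import *
s=bot.get_state(); w=bot.capture("wrist"); cv2.imwrite("pics/w2.png",w)
c,b,m=blob(w,(18,120,120),(35,255,255),(150,120,420,400)); print(c,b,onz("wrist",c,.083,s),s['eef_pos'])
```

```text
[276.07599581 241.86792453] (np.int32(246), np.int32(220), np.int32(60), np.int32(44), np.int32(1908)) [ 0.50905549 -0.0112293   0.083     ] [ 0.4509929  -0.02182161  0.20394405]
```

View pics/w2.png

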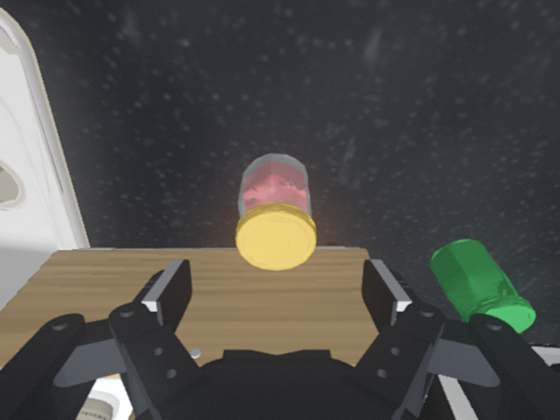

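The lid is centred between the fingers at (276,238). I'll descend and grip.

Call:
send_rows --pt "0 0 0.46 0 0 0" --pt "0 0 0.46 0 0 0" --pt "0 0 0.46 0 0 0" --pt "0 0 0.46 0 0 0" --pt "0 0 0.46 0 0 0" --pt "0 0 0.46 0 0 0" --pt "0 0 0.46 0 0 0" --pt "0 0 0.46 0 0 0" --pt "0 0 0 0 0 0"

```text
time_s: 4.7
eef_pos: [0.4878, -0.0152, 0.0998]
eef_rot: [[-0.926, -0.173, 0.336], [-0.162, 0.985, 0.061], [-0.341, 0.002, -0.94]]
wrist_force: [-0.8, 0.7, 0.6]
opening: 0.994
grasp_force: 0.0
```

Call:
send_rows --pt "0 0 0 0 0 0" --pt "0 0 0 0 0 0" --pt "0 0 0 0 0 0" --pt "0 0 0 0 0 0" --pt "0 0 0 0 0 0" --pt "0 0 0 0 0 0" --pt "0 0 0 0 0 0" --pt "0 0 0 0 0 0" --pt "0 0 0 0 0 0" --pt "0 0 0 0 0 0" --grip 50 --force 35

```text
time_s: 5.53
eef_pos: [0.4887, -0.0155, 0.1024]
eef_rot: [[-0.924, -0.174, 0.34], [-0.163, 0.985, 0.061], [-0.345, 0.001, -0.939]]
wrist_force: [-3.5, 0.1, 6.1]
opening: 0.697
grasp_force: 35.3
```

Call:
send_rows --pt "-0.171 0 -0.47 0 0 0" --pt "-0.171 0 -0.47 0 0 0" --pt "-0.171 0 -0.47 0 0 0" --pt "0 0 0 0 0 0"

```text
time_s: 5.87
eef_pos: [0.49, -0.0159, 0.1491]
eef_rot: [[-0.923, -0.173, 0.343], [-0.163, 0.985, 0.059], [-0.348, -0.001, -0.937]]
wrist_force: [1.2, 0.6, -2.6]
opening: 0.696
grasp_force: 36.7
```

Call:
send_rows --pt "0.117 0.587 -0.041 0 0 0" --pt "0.117 0.587 -0.041 0 0 0" --pt "0.117 0.587 -0.041 0 0 0" --pt "0.117 0.587 -0.041 0 0 0" --pt "0.117 0.587 -0.041 0 0 0" --pt "0.117 0.587 -0.041 0 0 0" --pt "0.117 0.587 -0.041 0 0 0" --pt "0.117 0.587 -0.041 0 0 0" --pt "0.117 0.587 -0.041 0 0 0" --pt "0.117 0.587 -0.041 0 0 0" --pt "0 0 0 0 0 0" --pt "0 0 0 0 0 0"

```text
time_s: 6.87
eef_pos: [0.4197, 0.1519, 0.1447]
eef_rot: [[-0.925, -0.176, 0.336], [-0.165, 0.984, 0.061], [-0.342, 0.001, -0.94]]
wrist_force: [1.0, -0.3, -3.5]
opening: 0.7
grasp_force: 36.9
```

Run:
```python
from h import *
s=bot.get_state(); a=bot.capture("wrist"); b=bot.capture("scene")
print(s['eef_pos'],s['opening'],s['wrist_force'],np.round(s['joint_positions'],2))
cv2.imwrite("pics/w3.png",np.hstack([cv2.resize(a,(400,300)),cv2.resize(b[150:360,170:450],(400,300))]))
```

```text
[0.41969576 0.15186703 0.14474691] 0.7000735157951822 [ 1.01379591 -0.25220779 -3.47654908] [ 0.21 -0.05 -0.82  0.45 -0.01  0.03]
```

View pics/w3.png

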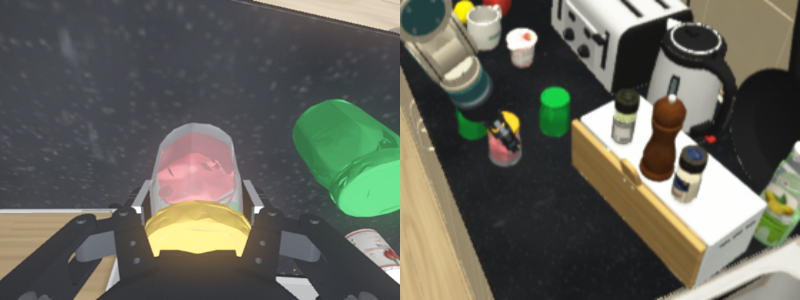

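The jar is held upright between the pads, above a clear spot left of the flap. I'll lower it now.

Call:
send_rows --pt "0.114 0 0.313 0 0 0" --pt "0.114 0 0.313 0 0 0" --pt "0.114 0 0.313 0 0 0" --pt "0.114 0 0.313 0 0 0" --pt "0.02 0 0.05 0 0 0" --pt "0 0 0 0 0 0" --pt "0 0 0 0 0 0"

```text
time_s: 7.55
eef_pos: [0.4214, 0.1512, 0.1044]
eef_rot: [[-0.925, -0.173, 0.338], [-0.162, 0.985, 0.061], [-0.344, 0.001, -0.939]]
wrist_force: [-0.6, -0.3, -3.4]
opening: 0.699
grasp_force: 36.9
```

Call:
send_rows --pt "0.023 0 0.063 0 0 0" --pt "0 0 0 0 0 0" --pt "0 0 0 0 0 0"

```text
time_s: 7.8
eef_pos: [0.4215, 0.1516, 0.1025]
eef_rot: [[-0.925, -0.174, 0.339], [-0.163, 0.985, 0.061], [-0.344, 0.001, -0.939]]
wrist_force: [0.6, -0.8, -2.8]
opening: 0.694
grasp_force: 37.0
```

Call:
send_rows --pt "0.023 0 0.063 0 0 0" --pt "0 0 0 0 0 0" --pt "0 0 0 0 0 0"

```text
time_s: 8.05
eef_pos: [0.4227, 0.1521, 0.1023]
eef_rot: [[-0.923, -0.174, 0.342], [-0.163, 0.985, 0.062], [-0.348, 0.002, -0.938]]
wrist_force: [-7.6, -3.1, 13.6]
opening: 0.69
grasp_force: 30.5
```

Call:
send_rows --pt "-0.02 0 -0.05 0 0 0" --pt "0 0 0 0 0 0" --pt "0 0 0 0 0 0"

```text
time_s: 8.3
eef_pos: [0.4218, 0.1518, 0.1026]
eef_rot: [[-0.924, -0.174, 0.34], [-0.163, 0.985, 0.061], [-0.345, 0.001, -0.939]]
wrist_force: [-4.5, -0.4, 7.2]
opening: 0.694
grasp_force: 35.0
```

Call:
send_rows --pt "0 0 0 0 0 0" --pt "0 0 0 0 0 0" --pt "0 0 0 0 0 0" --pt "0 0 0 0 0 0" --pt "0 0 0 0 0 0" --pt "0 0 0 0 0 0" --grip 80

```text
time_s: 8.8
eef_pos: [0.421, 0.1516, 0.1016]
eef_rot: [[-0.925, -0.174, 0.338], [-0.163, 0.985, 0.061], [-0.343, 0.001, -0.939]]
wrist_force: [0.1, -0.6, 0.0]
opening: 0.937
grasp_force: 0.0
```

Call:
send_rows --pt "0 0 -0.5 0 0 0" --pt "0 0 -0.5 0 0 0" --pt "0 0 -0.5 0 0 0" --pt "0 0 -0.5 0 0 0" --pt "0 0 -0.5 0 0 0" --pt "0 0 -0.5 0 0 0" --pt "0 0 -0.5 0 0 0" --pt "0 0 -0.5 0 0 0" --pt "0 0 -0.5 0 0 0" --pt "0 0 0 0 0 0"

```text
time_s: 9.63
eef_pos: [0.3765, 0.1437, 0.2313]
eef_rot: [[-0.923, -0.174, 0.343], [-0.162, 0.985, 0.062], [-0.348, 0.002, -0.937]]
wrist_force: [0.8, 0.1, 0.4]
opening: 0.933
grasp_force: 0.0
```

Run:
```python
from h import *
s=bot.get_state(); a=bot.capture("wrist"); b=bot.capture("top"); 
print(s['time_s'],s['eef_pos'],s['opening'])
c,bb,m=blob(a,(18,120,120),(35,255,255),(150,120,420,400)); print(c,bb,onz("wrist",c,.084,s))
cv2.imwrite("pics/w4.png",np.hstack([cv2.resize(a,(400,300)),cv2.resize(b[110:290,200:440],(400,300))]))
```

```text
9.6333 [0.3765094  0.14368472 0.23126124] 0.9331749786888285
[275.67804878 199.38699187] (np.int32(240), np.int32(188), np.int32(73), np.int32(46), np.int32(615)) [0.41572453 0.15055304 0.084     ]
```

View pics/w4.png

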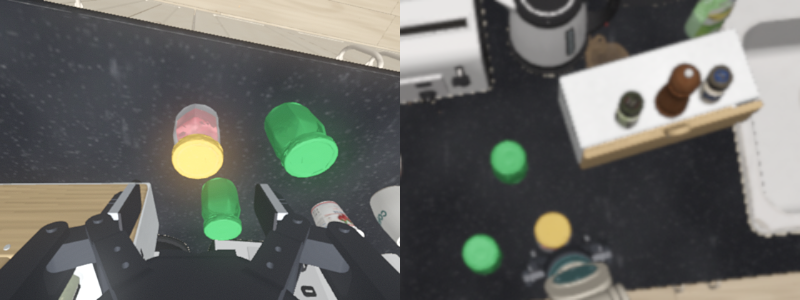

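The jar stands upright at about (0.44,0.155), well clear of the flap. Next I'll move to a tilted approach pose in front of the tongue.

Run:
```python
from h import *
s=bot.get_state(); print(np.round(s['joint_positions'],3))
R=aim(np.radians(10.2),np.radians(35)); G=np.array([.571,-.0655,.186]); rows(G-.164*R[:,2],R,mm=22)
```

```text
[ 0.21  -0.272 -0.785  0.706 -0.011  0.033]
shift x13 [-0.23, -0.615, -0.166]
turn x3 [-0.001, -0.824, -0.012]
```

Call:
send_rows --pt "-0.23 -0.615 -0.166 0 0 0" --pt "-0.23 -0.615 -0.166 0 0 0" --pt "-0.23 -0.615 -0.166 0 0 0" --pt "-0.23 -0.615 -0.166 0 0 0" --pt "-0.23 -0.615 -0.166 0 0 0" --pt "-0.23 -0.615 -0.166 0 0 0" --pt "-0.23 -0.615 -0.166 0 0 0" --pt "-0.23 -0.615 -0.166 0 0 0" --pt "-0.23 -0.615 -0.166 0 0 0" --pt "-0.23 -0.615 -0.166 0 0 0" --pt "-0.23 -0.615 -0.166 0 0 0" --pt "-0.23 -0.615 -0.166 0 0 0" --grip 64

```text
time_s: 10.73
eef_pos: [0.4703, -0.0658, 0.3111]
eef_rot: [[-0.926, -0.173, 0.335], [-0.162, 0.985, 0.062], [-0.341, 0.003, -0.94]]
wrist_force: [0.6, 0.0, 0.7]
opening: 0.745
grasp_force: 0.0
```

Call:
send_rows --pt "-0.23 -0.615 -0.166 0 0 0" --pt "0 0 0 0 -0.824 0" --pt "0 0 0 0 -0.824 0" --pt "0 0 0 0 -0.824 0" --pt "0 0 0 0 0 0" --pt "0 0 0 0 0 0" --pt "0 0 0 0 0 0"

```text
time_s: 11.32
eef_pos: [0.4784, -0.0824, 0.3193]
eef_rot: [[-0.809, -0.173, 0.562], [-0.142, 0.985, 0.1], [-0.571, 0.002, -0.821]]
wrist_force: [0.4, -0.3, -0.0]
opening: 0.75
grasp_force: 0.0
```

Run:
```python
from h import *
s=bot.get_state(); a=bot.capture("wrist"); np.save("w5.npy",s,allow_pickle=True); cv2.imwrite("pics/w5.png",a)
print(s['time_s'],s['eef_pos'],np.round(s['eef_rot'],3).tolist(),s['opening'],np.round(s['joint_positions'],3))
```

```text
11.3167 [ 0.4783682  -0.08235193  0.31929693] [[-0.809, -0.173, 0.562], [-0.142, 0.985, 0.1], [-0.571, 0.002, -0.821]] 0.7496325246578339 [-0.46  -0.267 -0.651  0.677  0.346 -0.543]
```

View pics/w5.png

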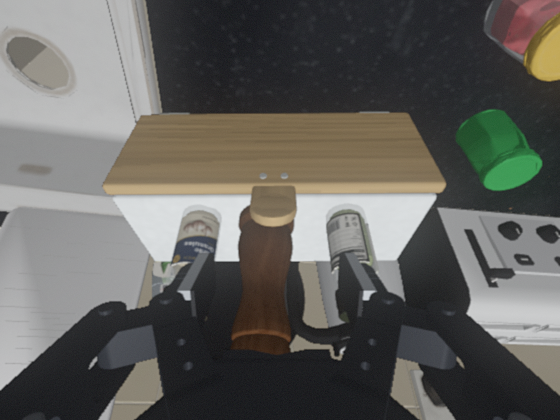

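The wrist view shows the tongue between (250,185) and (297,228), with its tip at about (273,225). It lies midway between the fingers at columns 208 and 344, with the mill right behind it.

Run:
```python
from h import *
s=np.load("w5.npy",allow_pickle=True).item()
O=np.array([.652,-.051]); y=np.radians(10.2); ux=np.array([np.cos(y),np.sin(y)]); uy=np.array([-ux[1],ux[0]])
B=lambda p:np.round([(p[:2]-O)@ux,(p[:2]-O)@uy],4)
for n,p,z in (("TL",(444,184),.152),("TR",(105,186),.152),("bl",(411,115),.028),("br",(140,116),.028),("tbL",(297,190),.155),("tbR",(251,190),.155),("tip",(273,227),.200),("tipfront",(273,214),.200),("herb base",(350,209),.15),("spicebase",(202,207),.15)):
    print(n,np.round(onz("wrist",p,z,s),4),B(onz("wrist",p,z,s)))
# projection of model tongue for theta values
c=bot.camera_info("wrist"); T=np.array(c['T_tool_cam']); R=np.array(s['eef_rot'])
def pw(X):
    q=T[:3,:3].T@(R.T@(X-np.array(s['eef_pos']))-T[:3,3]); return np.round([c['fx']*q[0]/q[2]+c['cx'],c['fy']*q[1]/q[2]+c['cy']],1)
for th in (0,.03,.06):
    def F(f,u,yy=0): # forward, up from hinge on shut flap
        f2=f*np.cos(th)+u*np.sin(th); u2=u*np.cos(th)-f*np.sin(th); return np.r_[O-(.073+f2)*ux+yy*uy,.036+u2]
    print(th,"boardtop",pw(F(7,116)/1 if 0 else F(.007,.116,.16)),pw(F(.007,.116,-.16)),"bot",pw(F(.007,-.008,.16)),"tipc",pw(F(.014,.165)),"grip",pw(F(.009,.146)),F(.009,.146))
```

```text
TL [0.545  0.0848 0.152 ] [-0.0812  0.1526]
TR [ 0.601  -0.2193  0.152 ] [-0.08   -0.1566]
bl [0.5546 0.0963 0.028 ] [-0.0698  0.1622]
br [ 0.6125 -0.2248  0.028 ] [-0.0697 -0.164 ]
tbL [ 0.5728 -0.046   0.155 ] [-0.077  0.019]
tbR [ 0.5801 -0.0874  0.155 ] [-0.0772 -0.0231]
tip [ 0.5711 -0.0683  0.2   ] [-0.0827 -0.0027]
tipfront [ 0.554  -0.0711  0.2   ] [-0.1    -0.0024]
herb base [0.5971 0.0153 0.15  ] [-0.0423  0.075 ]
spicebase [ 0.6197 -0.133   0.15  ] [-0.0463 -0.075 ]
0 boardtop [451.5 184.9] [101.3 186. ] bot [412.2 107.4] tipc [276.3 224.9] grip [276.3 209.9] [ 0.57129596 -0.06552095  0.182     ]
0.03 boardtop [453.2 182.1] [ 99.6 183.2] bot [412.1 107.5] tipc [276.3 220.8] grip [276.3 206.4] [ 0.56698982 -0.06629575  0.18166435]
0.06 boardtop [454.8 179.1] [ 97.9 180.2] bot [412.  107.6] tipc [276.2 216.3] grip [276.2 202.6] [ 0.56269552 -0.06706841  0.1811976 ]
```

Run:
```python
from h import *
s=bot.get_state(); R=np.array(s['eef_rot']); G=np.array([.5715,-.0678,.185]); rows(G-.054*R[:,2],mm=14)
```

```text
shift x8 [0.001, -0.008, 0.46]
```

Call:
send_rows --pt "0 -0.008 0.46 0 0 0" --pt "0 -0.008 0.46 0 0 0" --pt "0 -0.008 0.46 0 0 0" --pt "0 -0.008 0.46 0 0 0" --pt "0 -0.008 0.46 0 0 0" --pt "0 -0.008 0.46 0 0 0" --pt "0 -0.008 0.46 0 0 0" --pt "0 -0.008 0.46 0 0 0" --pt "0 0 0 0 0 0"

```text
time_s: 12.12
eef_pos: [0.5416, -0.0724, 0.2273]
eef_rot: [[-0.81, -0.175, 0.56], [-0.142, 0.985, 0.102], [-0.57, 0.003, -0.822]]
wrist_force: [0.3, 0.1, -0.8]
opening: 0.748
grasp_force: 0.0
```

Call:
send_rows --pt "0 0 0 0 0 0" --pt "0 0 0 0 0 0" --pt "0 0 0 0 0 0" --pt "0 0 0 0 0 0" --pt "0 0 0 0 0 0" --pt "0 0 0 0 0 0" --pt "0 0 0 0 0 0" --pt "0 0 0 0 0 0" --grip 30 --force 35

```text
time_s: 12.78
eef_pos: [0.5414, -0.0739, 0.2303]
eef_rot: [[-0.807, -0.173, 0.565], [-0.142, 0.985, 0.098], [-0.574, -0.001, -0.819]]
wrist_force: [2.8, -3.3, -3.1]
opening: 0.457
grasp_force: 37.6
```

The tongue is gripped with 39 mm between the pads. I'll plan the arc and start it in short stages, checking the force after each.

```bash
cat >> h.py <<'E'
Y=np.radians(10.2); UX=np.array([np.cos(Y),np.sin(Y),0])
def arc(hf,dphi,n,tilt1=None,hz=.036,lead=.048):
    # hf: hinge world coordinate along UX; rotate grasp point about hinge by dphi deg in n rows, tilt going to tilt1
    s=bot.get_state(); R0=np.array(s['eef_rot']); p0=np.array(s['eef_pos']); G=p0+lead*R0[:,2]
    f=hf-G@UX; u=G[2]-hz; r=np.hypot(f,u); a=np.arctan2(f,u); print("r %.4f phi %.1f"%(r,np.degrees(a)))
    t0=np.arcsin(R0[:,2]@UX); tilt1=t0 if tilt1 is None else np.radians(tilt1); q=[]
    R,p=R0,p0
    for k in range(1,n+1):
        b=a+np.radians(dphi)*k/n; dt=(tilt1-t0)*k/n
        Rk=R0@Ro.from_rotvec([0,-dt,0]).as_matrix(); Gk=G-UX*(r*np.sin(b)-f)+np.array([0,0,r*np.cos(b)-u])
        pk=Gk-lead*Rk[:,2]; q.append(np.r_[R.T@(pk-p)/.03,np.degrees(Ro.from_matrix(R.T@Rk).as_rotvec())/6].round(2).tolist()); R,p=Rk,pk
    print(q)
E
python3 - <<'E'
from h import *
O=np.array([.656,-.0503,0]); hf=O@UX-.073; print(hf)
arc(hf,18,8)
E
```

```text
0.5637249563897477
r 0.1558 phi 6.1
[[0.18, -0.0, -0.1, 0.0, 0.0, 0.0], [0.18, -0.0, -0.09, 0.0, 0.0, 0.0], [0.19, -0.0, -0.08, 0.0, 0.0, 0.0], [0.19, -0.0, -0.07, 0.0, 0.0, 0.0], [0.19, -0.0, -0.07, 0.0, 0.0, 0.0], [0.2, -0.0, -0.06, 0.0, 0.0, 0.0], [0.2, -0.0, -0.05, 0.0, 0.0, 0.0], [0.2, -0.0, -0.04, 0.0, 0.0, 0.0]]
```

Call:
send_rows --pt "0.18 0 -0.1 0 0 0" --pt "0.18 0 -0.09 0 0 0" --pt "0.19 0 -0.08 0 0 0" --pt "0.19 0 -0.07 0 0 0" --pt "0.19 0 -0.07 0 0 0" --pt "0.2 0 -0.06 0 0 0" --pt "0.2 0 -0.05 0 0 0" --pt "0.2 0 -0.04 0 0 0" --pt "0 0 0 0 0 0"

```text
time_s: 13.53
eef_pos: [0.4946, -0.0823, 0.218]
eef_rot: [[-0.806, -0.172, 0.566], [-0.142, 0.985, 0.098], [-0.574, -0.002, -0.819]]
wrist_force: [2.7, -4.5, -1.0]
opening: 0.452
grasp_force: 37.3
```

Run:
```python
from h import *
s=bot.get_state(); print(s['time_s'],np.round(s['joint_positions'],2),s['ft_torque'],s['wrist_force'])
arc(.5637,25,11,tilt1=30)
```

```text
13.5333 [-0.44 -0.12 -0.78  0.39  0.34 -0.52] [-0.78452418  0.26096512 -0.32019298] [ 2.65193585 -4.4867891  -1.00856228]
r 0.1563 phi 24.1
[[0.19, -0.0, -0.04, 0.0, 0.08, 0.0], [0.19, -0.0, -0.03, -0.0, 0.08, -0.0], [0.19, -0.0, -0.02, -0.0, 0.08, 0.0], [0.19, -0.0, -0.01, 0.0, 0.08, 0.0], [0.19, -0.0, 0.0, -0.0, 0.08, -0.0], [0.19, -0.0, 0.01, -0.0, 0.08, 0.0], [0.19, -0.0, 0.02, 0.0, 0.08, -0.0], [0.19, -0.0, 0.03, -0.0, 0.08, -0.0], [0.19, -0.0, 0.04, -0.0, 0.08, 0.0], [0.19, -0.0, 0.05, 0.0, 0.08, 0.0], [0.18, -0.0, 0.06, 0.0, 0.08, -0.0]]
```

Call:
send_rows --pt "0.19 0 -0.04 0 0.08 0" --pt "0.19 0 -0.03 0 0.08 0" --pt "0.19 0 -0.02 0 0.08 0" --pt "0.19 0 -0.01 0 0.08 0" --pt "0.19 0 0 0 0.08 0" --pt "0.19 0 0.01 0 0.08 0" --pt "0.19 0 0.02 0 0.08 0" --pt "0.19 0 0.03 0 0.08 0" --pt "0.19 0 0.04 0 0.08 0" --pt "0.19 0 0.05 0 0.08 0" --pt "0.18 0 0.06 0 0.08 0" --pt "0 0 0 0 0 0"

```text
time_s: 14.53
eef_pos: [0.4462, -0.0912, 0.1827]
eef_rot: [[-0.853, -0.174, 0.493], [-0.152, 0.985, 0.085], [-0.5, -0.002, -0.866]]
wrist_force: [6.6, -2.5, -3.6]
opening: 0.456
grasp_force: 37.1
```

Run:
```python
from h import *
s=bot.get_state(); print(s['time_s'],np.round(s['joint_positions'],2),s['wrist_force'])
arc(.5637,24,11,tilt1=18)
```

```text
14.5333 [-0.5  -0.14 -0.84  0.44  0.31 -0.6 ] [ 6.56935745 -2.51957995 -3.55136031]
r 0.1570 phi 48.0
[[0.16, -0.0, 0.07, 0.0, 0.18, -0.0], [0.15, -0.0, 0.08, 0.0, 0.18, -0.0], [0.15, -0.0, 0.09, -0.0, 0.18, -0.0], [0.14, 0.0, 0.1, 0.0, 0.18, -0.0], [0.14, 0.0, 0.11, -0.0, 0.18, 0.0], [0.13, 0.0, 0.12, 0.0, 0.18, -0.0], [0.13, 0.0, 0.12, 0.0, 0.18, -0.0], [0.12, 0.0, 0.13, -0.0, 0.18, 0.0], [0.11, 0.0, 0.14, 0.0, 0.18, -0.0], [0.1, 0.0, 0.15, 0.0, 0.18, -0.0], [0.09, 0.0, 0.16, 0.0, 0.18, -0.0]]
```

Call:
send_rows --pt "0.15 0 0.08 0 0.18 0" --pt "0.15 0 0.09 0 0.18 0" --pt "0.14 0 0.1 0 0.18 0" --pt "0.14 0 0.11 0 0.18 0" --pt "0.13 0 0.12 0 0.18 0" --pt "0.13 0 0.12 0 0.18 0" --pt "0.12 0 0.13 0 0.18 0" --pt "0.12 0 0.13 0 0.18 0" --pt "0.11 0 0.14 0 0.18 0" --pt "0.1 0 0.15 0 0.18 0" --pt "0.09 0 0.16 0 0.18 0" --pt "0 0 0 0 0 0"

```text
time_s: 15.53
eef_pos: [0.4252, -0.0951, 0.1274]
eef_rot: [[-0.937, -0.174, 0.304], [-0.166, 0.985, 0.051], [-0.308, -0.002, -0.951]]
wrist_force: [9.1, -5.3, -5.4]
opening: 0.451
grasp_force: 36.2
```

Run:
```python
from h import *
s=bot.get_state(); print(s['time_s'],np.round(s['joint_positions'],2),s['wrist_force'])
arc(.5645,19,9,tilt1=8)
```

```text
15.5333 [-0.46 -0.01 -0.82  0.51  0.18 -0.61] [ 9.08997247 -5.27414715 -5.42473727]
r 0.1550 phi 72.8
[[0.08, 0.0, 0.16, -0.0, 0.18, -0.0], [0.07, 0.0, 0.16, -0.0, 0.18, 0.0], [0.06, 0.0, 0.17, -0.0, 0.18, -0.0], [0.05, 0.0, 0.17, -0.0, 0.18, -0.0], [0.04, 0.0, 0.18, -0.0, 0.18, 0.0], [0.03, 0.0, 0.18, 0.0, 0.18, 0.0], [0.02, 0.0, 0.18, 0.0, 0.18, -0.0], [0.01, 0.0, 0.19, -0.0, 0.18, 0.0], [-0.0, 0.0, 0.19, -0.0, 0.18, -0.0]]
```

Call:
send_rows --pt "0.05 0 0.16 0 0.18 0" --pt "0.05 0 0.16 0 0.18 0" --pt "0.05 0 0.17 0 0.18 0" --pt "0.04 0 0.17 0 0.18 0" --pt "0.03 0 0.18 0 0.18 0" --pt "0.02 0 0.18 0 0.18 0" --pt "0.01 0 0.18 0 0.18 0" --pt "0 0 0 0 0 0" --pt "0 0 0 0 0 0"

```text
time_s: 16.28
eef_pos: [0.428, -0.0947, 0.0936]
eef_rot: [[-0.968, -0.174, 0.18], [-0.171, 0.985, 0.03], [-0.183, -0.002, -0.983]]
wrist_force: [-6.4, -1.7, 32.2]
opening: 0.451
grasp_force: 43.9
```

Run:
```python
from h import *
s=bot.get_state(); print(s['time_s'],np.round(s['joint_positions'],2),s['wrist_force'])
arc(.5645,4,2,tilt1=8)
```

```text
16.2833 [-0.42  0.1  -0.77  0.55  0.1  -0.58] [-6.44494928 -1.7407069  32.20928507]
r 0.1516 phi 86.1
[[0.01, 0.0, 0.17, -0.0, 0.21, 0.0], [-0.0, 0.0, 0.17, -0.0, 0.21, 0.0]]
```

The push met 32 N against hinge friction of 3–5 N, so the flap is on its stop. I'll ease off, let go and back away.

Call:
send_rows --pt "0 0 -0.08 0 0 0" --pt "0 0 0 0 0 0" --pt "0 0 0 0 0 0"

```text
time_s: 16.53
eef_pos: [0.4278, -0.0947, 0.0941]
eef_rot: [[-0.968, -0.174, 0.182], [-0.171, 0.985, 0.03], [-0.184, -0.002, -0.983]]
wrist_force: [7.3, -3.3, 2.0]
opening: 0.457
grasp_force: 41.1
```

Call:
send_rows --pt "0 0 0 0 0 0" --pt "0 0 0 0 0 0" --pt "0 0 0 0 0 0" --pt "0 0 0 0 0 0" --pt "0 0 0 0 0 0" --pt "0 0 0 0 0 0" --grip 65

```text
time_s: 17.03
eef_pos: [0.4231, -0.093, 0.0915]
eef_rot: [[-0.97, -0.174, 0.173], [-0.171, 0.985, 0.033], [-0.176, 0.002, -0.984]]
wrist_force: [-0.5, -0.1, -0.8]
opening: 0.763
grasp_force: 0.0
```

Call:
send_rows --pt "0 0 -0.3 0 0 0" --pt "0 0 -0.4 0 0 0" --pt "0 0 -0.5 0 0 0" --pt "0 0 -0.5 0 0 0" --pt "0 0 -0.5 0 0 0" --pt "0 0 -0.5 0 0 0" --pt "0 0 -0.5 0 0 0" --pt "0 0 -0.5 0 0 0" --pt "0 0 -0.5 0 0 0" --pt "0 0 -0.5 0 0 0" --pt "0 0 0 0 0 0" --pt "0 0 0 0 0 0"

```text
time_s: 18.03
eef_pos: [0.3998, -0.0982, 0.2318]
eef_rot: [[-0.969, -0.173, 0.176], [-0.171, 0.985, 0.031], [-0.179, -0.0, -0.984]]
wrist_force: [0.1, -0.2, -0.3]
opening: 0.761
grasp_force: 0.0
```

Run:
```python
from h import *
s=bot.get_state(); print(s['time_s'],s['eef_pos'],np.round(s['eef_rot'],3).tolist(),s['wrist_force'])
w=bot.capture("wrist"); t=bot.capture("top"); sc=bot.capture("scene")
for n,i in (("w6",w),("t6",t),("s6",sc)): cv2.imwrite(f"pics/{n}.png",i)
np.save("w6.npy",s,allow_pickle=True)
h0,h1=[cv2.cvtColor(x,cv2.COLOR_BGR2HSV) for x in (cv2.imread("pics/top1.png"),t)]
m=cv2.inRange(h1,(10,60,90),(25,180,255))[150:275,285:430]
k=max(cv2.findContours(m,0,2)[0],key=cv2.contourArea); print(cv2.contourArea(k),(cv2.approxPolyDP(cv2.convexHull(k),3,True)[:,0]+[285,150]).tolist())
O=np.array([.6555,-.0515,0]); uy=np.array([-UX[1],UX[0],0])
for th in (1.30,1.40,1.47):
    F=lambda f,u,y:O-(.073+f*np.cos(th)+u*np.sin(th))*UX+y*uy+np.array([0,0,.036+u*np.cos(th)-f*np.sin(th)])
    print(th,[[np.round(proj(n,F(-.007,.116,y)),1).tolist() for y in (.16,-.16)] for n in("top","scene")])
d=cv2.absdiff(cv2.imread("pics/top1.png"),t)[125:180,325:400].max(2); print("change on roof items",(d>50).sum())
```

```text
18.0333 [ 0.39975659 -0.09819666  0.23184908] [[-0.969, -0.173, 0.176], [-0.171, 0.985, 0.031], [-0.179, -0.0, -0.984]] [ 0.12863174 -0.23417053 -0.29182901]
4265.5 [[406, 179], [419, 214], [375, 245], [318, 243], [308, 207]]
1.3 [[[319.4, 241.7], [423.1, 211.1]], [[257.3, 270.4], [339.7, 369.0]]]
1.4 [[[319.5, 243.3], [422.5, 212.9]], [[256.4, 273.6], [337.9, 372.2]]]
1.47 [[[319.5, 244.1], [421.9, 213.9]], [[256.0, 275.8], [336.9, 374.3]]]
change on roof items 10
```

The wood outline in the top view matches the fully open model and nothing on the roof has moved. To be sure the flap is seated, I'll press it lightly with the closed fingertips.

Call:
send_rows --pt "-0.558 0 0.1 0 0 0" --pt "-0.558 0 0.1 0 0 0" --pt "-0.558 0 0.1 0 0 0" --pt "-0.558 0 0.1 0 0 0" --pt "-0.558 0 0.1 0 0 0" --pt "0 0 0 0 0 0" --pt "0 0 0 0 0 0" --pt "0 0 0 0 0 0" --grip 0 --force 20

```text
time_s: 18.85
eef_pos: [0.4818, -0.0828, 0.2296]
eef_rot: [[-0.97, -0.174, 0.171], [-0.171, 0.985, 0.033], [-0.174, 0.003, -0.985]]
wrist_force: [-0.1, 0.2, 0.1]
opening: -0.003
grasp_force: 0.0
```

Call:
send_rows --pt "0.07 0 0.385 0 0 0" --pt "0.07 0 0.385 0 0 0" --pt "0.07 0 0.385 0 0 0" --pt "0.07 0 0.385 0 0 0" --pt "0.07 0 0.385 0 0 0" --pt "0.07 0 0.385 0 0 0" --pt "0.07 0 0.385 0 0 0" --pt "0.07 0 0.385 0 0 0" --pt "0 0 0 0 0 0" --pt "0 0 0 0 0 0"

```text
time_s: 19.68
eef_pos: [0.4812, -0.0828, 0.1361]
eef_rot: [[-0.97, -0.173, 0.171], [-0.17, 0.985, 0.033], [-0.174, 0.003, -0.985]]
wrist_force: [0.1, 0.5, -0.0]
opening: 0.002
grasp_force: 0.0
```

Call:
send_rows --pt "0.02 0 0.1 0 0 0" --pt "0.02 0 0.1 0 0 0" --pt "0 0 0 0 0 0" --pt "0 0 0 0 0 0"

```text
time_s: 20.02
eef_pos: [0.4829, -0.0831, 0.1311]
eef_rot: [[-0.969, -0.174, 0.174], [-0.171, 0.985, 0.032], [-0.177, 0.001, -0.984]]
wrist_force: [-0.0, -0.1, 0.3]
opening: 0.002
grasp_force: 0.0
```

Call:
send_rows --pt "0.02 0 0.1 0 0 0" --pt "0 0 0 0 0 0" --pt "0 0 0 0 0 0"

```text
time_s: 20.27
eef_pos: [0.4826, -0.083, 0.1276]
eef_rot: [[-0.969, -0.174, 0.174], [-0.171, 0.985, 0.032], [-0.177, 0.001, -0.984]]
wrist_force: [0.0, -0.3, -0.5]
opening: -0.001
grasp_force: 0.0
```

Call:
send_rows --pt "0.02 0 0.1 0 0 0" --pt "0 0 0 0 0 0" --pt "0 0 0 0 0 0"

```text
time_s: 20.52
eef_pos: [0.4832, -0.0832, 0.1256]
eef_rot: [[-0.969, -0.174, 0.175], [-0.171, 0.985, 0.032], [-0.178, 0.001, -0.984]]
wrist_force: [-3.0, 1.8, 7.9]
opening: 0.0
grasp_force: 3.5
```

Call:
send_rows --pt "0.01 0 0.06 0 0 0" --pt "0 0 0 0 0 0" --pt "0 0 0 0 0 0"

```text
time_s: 20.77
eef_pos: [0.4833, -0.0833, 0.1252]
eef_rot: [[-0.969, -0.174, 0.175], [-0.171, 0.985, 0.032], [-0.178, 0.001, -0.984]]
wrist_force: [-8.7, 1.4, 21.2]
opening: 0.001
grasp_force: 10.0
```

The fingertips met the board at z≈0.053 (0.052 expected when fully open), and it held rigid under 21 N, so the flap is on its stop. I'll retreat and run the final check.

Call:
send_rows --pt "0 0 -0.3 0 0 0" --pt "0 0 -0.5 0 0 0" --pt "0 0 -0.5 0 0 0" --pt "0.2 0 -0.5 0 0 0" --pt "0.4 0 -0.5 0 0 0" --pt "0.5 0 -0.5 0 0 0" --pt "0.5 0 -0.5 0 0 0" --pt "0.5 0 -0.5 0 0 0" --pt "0.3 0 -0.5 0 0 0" --pt "0 0 -0.5 0 0 0" --pt "0 0 0 0 0 0" --pt "0 0 0 0 0 0"

```text
time_s: 21.77
eef_pos: [0.3884, -0.1004, 0.2525]
eef_rot: [[-0.969, -0.173, 0.176], [-0.171, 0.985, 0.031], [-0.179, -0.0, -0.984]]
wrist_force: [-0.4, 0.3, -0.9]
opening: -0.003
grasp_force: 0.0
```

Run:
```python
from h import *
s=bot.get_state(); print(s['time_s'],s['eef_pos'],s['wrist_force'])
t=bot.capture("top"); sc=bot.capture("scene"); t0=cv2.imread("pics/top1.png"); s0=cv2.imread("pics/scene1.png")
c,b,_=blob(sc,(20,120,120),(35,255,255),(215,210,275,280)); print("lid scene",c,b,onz("scene",c,.086))
for n,a,b,r in (("roof top",t0,t,(125,180,325,400)),("tub top",t0,t,(190,225,170,205)),("green1",t0,t,(190,225,250,280)),("roof scene",s0,sc,(205,290,318,386)),("tub scene",s0,sc,(168,198,244,268)),("greens scene",s0,sc,(208,248,206,292))):
    print(n,(cv2.absdiff(a,b)[r[0]:r[1],r[2]:r[3]].max(2)>50).sum())
m=cv2.inRange(cv2.cvtColor(sc,cv2.COLOR_BGR2HSV),(10,60,90),(25,180,255))[210:400,235:420]
k=max(cv2.findContours(m,0,2)[0],key=cv2.contourArea); print("wood scene",(cv2.approxPolyDP(cv2.convexHull(k),3,True)[:,0]+[235,210]).tolist())
```

```text
21.7667 [ 0.38841176 -0.10037423  0.25252781] [-0.39231055  0.26898024 -0.88325889]
lid scene [274.  278.5] (np.int32(274), np.int32(278), np.int32(1), np.int32(2), np.int32(2)) [0.47176804 0.0234041  0.086     ]
roof top 10
tub top 0
green1 0
roof scene 565
tub scene 413
greens scene 2144
wood scene [[276, 267], [291, 260], [315, 257], [382, 324], [376, 348], [336, 375], [274, 332], [272, 285]]
```

Run:
```python
from h import *
t=bot.capture("top")
c,b,_=blob(t,(20,120,120),(35,255,255),(260,225,330,285)); print("lid top",c,b,onz("top",c,.086))
c,b,_=blob(t,(45,120,60),(75,255,255),(230,245,270,280)); print("green2",c)
print(bot.hand_in())
```

```text
lid top [291.20224719 247.25      ] (np.int32(281), np.int32(237), np.int32(22), np.int32(21), np.int32(356)) [0.4386508  0.15717849 0.086     ]
green2 [249.63084112 263.35046729]
the job is handed in; nothing more can be done
None
```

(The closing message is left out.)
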